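# Fit the charged slim battery pack into the portable analyser

## Task

The portable analyser has an empty battery bay: take the slim battery pack, the thinner of the two in the charger, and fit it into the bay. It goes in tilted, contact end first under the brow and against the spring contacts, and is then rocked down until it lies fully home and flat on the floor of the bay, without forcing it. Leave the thick pack and everything else on the worktop where it is.

Things in the scene. Friction and masses are not known exactly. Their poses are not given: they have to be found in the camera images.
- slim_pack: The pack to fit: grey plastic block, 60 x 40 x 20 mm (x, y, z), about 0.12 kg, lying flat in one of the two charger bays (which one varies). Origin at the centre of its underside, z up. +x points to the nose, the end with four brass contacts, to which the arrow moulded on the top points; the heel (-x) has thumb ribs on top.
- slim_pack_nose (a point): Centre of the slim pack's nose face (30 mm along +x from its origin, 10 mm above its underside).
- thick_pack: The pack to leave alone: same outline and looks, 60 x 40 x 28 mm, so it stands 8 mm taller, in the other charger bay. Origin and axes as the slim pack.
- charger: Low white two-bay charger, fixed, 100 x 124 mm; origin at the centre of its underside. Bays side by side at y = +-26 mm; each pack lies along x, nose to +x, underside 16 mm above the worktop. Walls along the packs' long sides, 35 mm high, let them be taken only by their ends, 60 mm apart, open for a finger in 32 mm gaps (corner posts 27 mm high) down to the base plate at 10 mm.
- analyser: Portable analyser, fixed: white box, x from -95 to +70 mm, y +-80 mm from its origin on the worktop; +x points from the front edge to the head, z up. Its front deck is 44 mm high; behind the battery bay a sloping head with a dark screen rises from 54 mm (x = -3 mm) to 82 mm (x = +52 mm). The bay lies in the middle of the front deck, along x.
- seat (a point): Centre of the bay's floor, where the fitted pack's origin lies, nose to +x; axes as the analyser's; 26 mm above the worktop, 18 mm below the deck. Side walls at y = +-21 mm (1 mm play a side); beside them a finger scoop on each side, x -25 to +21 mm, 29 mm wide, its floor 10 mm below the bay's: in the bay the pack can be held only by its sides. Fixed nose wall at x = +36 mm.
- brow (a point): Middle of the front lower edge of the brow that overhangs the nose end of the bay: at x = +25.5 mm from the seat, 23 mm above the bay's floor; its top is 28 mm above that floor, its width 88 mm. Between brow and heel wall the opening is 55.5 mm long, so the 60 mm pack enters only tilted, about 25 degrees nose down.
- heel_wall (a point): Middle of the top inner edge of the heel wall: x = -30 mm from the seat, 14 mm above the bay's floor. Above it a 45 degree lead-in rises 4 mm to the deck; a 24 mm wide thumb notch in the middle is 10 mm above the floor. The nose must push the spring contacts back by about 4 to 6 mm before the heel clears this wall.
- contact_plate (a joint): Spring contact plate at the nose end of the bay: 0 = free, grows in m as it is pushed to +x, stop at 0.006. Spring 2000 N/m (12 N at the stop). A fitted pack holds it at about 0.002.
- contacts (a point): Centre of the front face of the spring contact plate, which is 38 mm wide and reaches from 3 to 15 mm above the bay floor; free it stands at x = +28 mm from the seat.
- calculator: Desk calculator, 156 x 108 x 31 mm, left of the charger; leave alone.
- bowl_1: White bowl, 130 mm across, 56 mm high, behind the stretch of worktop between charger and analyser, which is free; leave alone.
- petri_2: Petri dish, 61 mm across, 14 mm high, behind the charger; leave alone.
- tape_roll: Roll of tape, 75 mm across, 19 mm high, at the back; leave alone.
- timer: White lab timer, 66 x 62 x 22 mm, right of the analyser; leave alone.
- pen_1: Pen, 149 mm long, 9 mm thick, lying at the front edge; leave alone.

How it is judged:
By the outcome, as a careful person would: the job done as asked, in the order asked, and still so for the second after the job is handed in, with the robot touching nothing.
It also fails if it takes over 54 s, if anything falls off the work surface, if the arm or the gripper's body presses on something with over 40 N, if the wrist force passes 120 N, or if a joint passes its speed limit or range.

## Robot

A 7-joint arm with a two-finger parallel gripper is mounted at the origin on a cart in front of the work surface, level with it; the furniture and walls round the work are solid. World frame = base frame: x ahead of the robot, y to its left, z up, the work surface at z = 0. Lengths are in m, angles in degrees, forces in N, time in s.
With the tool pointing down it reaches from about 0.4 to 0.85 m from the base axis. Payload 4.5 kg.
Tool frame: the origin (TCP) lies on the centre line of the jaws, within the pads' length; the fingertips stand 19 mm ahead of it and the grasp point (between the pads) is the TCP; z points along the fingers, y is the direction in which the jaws open and shut (so a half turn about z gives the same grasp; the last joint's range is limited). The gripper opens to 85 mm and grips with 20 to 120 N. Pads are 22 mm wide; open, the fingers measure 114 mm over their backs; the gripper's body (76 mm by 85 mm) begins 54 mm behind the grasp point. The pads swing forward as they close: fully open they stand 13 mm farther back than shut.
Start: joints at [-67.563, 39.483, -11.15, 89.685, 9.013, 51.709, -12.324], TCP at [0.219, 0.585, 0.25] pointing down, gripper open.
Joint ranges: [-172.22, 172.22], [-26.19, 119.32], [-84.43, 86.54], [7.71, 146.69], [-57.33, 237.33], [2.42, 119.75], [-152.13, 152.13]. Speed limits (degrees/s): [147.25, 147.25, 180, 180, 180, 180, 180].

## Interface

Orientations are given as a 3x3 rotation matrix whose columns are the frame's x, y, z axes.
In Python, from cell import env, read_camera, camera_model, recognise, place_of gives the robot as it stands.
- The arm moves only by the tool move_arm, never from a script. Its arguments are lists of equal length, an entry for each row: "delta_rot": the turn, a rotation vector about the world's x, y, z in rad, a list of three; "translation": the shift along the world's x, y, z in m, a list of three; "claw": the closure in counts, from 0 (fully open) to 255 (shut). In form: {"delta_rot": [[ax, ay, az], ...], "translation": [[x, y, z], ...], "claw": [claw, ...]}. A call has 1 to 12 rows; each row is the pose to reach, as a shift and turn from the pose commanded when the call began; what a row does not reach only later rows make up. A row lasts 1/10 s, in which the tool goes at most 50 mm and 8.59 degrees, less where a joint would pass 70% of its speed; a pose out of reach is approached as far as the arm can. A call with a gripper value outside its range is refused whole. The fingers move at their own pace and stop on an object; "newtons" is the grip in N (left out, the last holds). Time passes only in rows, so rows that repeat a pose let the fingers close. It gives the time, the measured TCP pose, the force and the opening at its end, in the units of the state.
- env.observe(): the state, without advancing time (a new reading comes with each control period).
- read_camera(name): name is "scene" or "side" or "wrist"; returns (picture, depth): 384x512x3 uint8, red, green, blue; 384x512 float32, m along the optical axis (not along the pixel's ray), 0 where there is no reading.
- camera_model(name): a dict with "mtx" (3x3 intrinsics, pixels), "rvec" (rotation vector, rad) and "tvec" (3), from world to camera coordinates, as OpenCV has them. Camera axes: x right, y down, z forward; pixel columns grow to the right and rows downward; lengths in m; the calibration is good to about 2 mm. A picture is of the moment at which its call begins: read the wrist's pose just before it. camera_model takes no time and is no camera call; for the wrist camera it gives the pose at the moment of the call.
- env.finish_job(): hands the job in, once; it reports no verdict.
Trained networks look in the newest picture that a camera, given by its name, has taken for a name from the list of things; names that differ only in an ending like _2 or _b are one class to them, and where a whole thing is asked for, a point or a joint stands for the part that bears it (a point fixed in the world has none). Each returns a list of dicts, best first, with "confidence" (0 to 1); they miss things now and then, are a little off and sometimes report something else, mostly with a low value. They report only what shows in the picture. A call takes as long as a camera call.
- recognise(camera, name): "centre" ([column, row] in pixels, amid what is visible of it).
- place_of(camera, name): "centre" ([column, row] in pixels: a listed point, or the origin of a listed thing).
The state is a dict: "time": time; "joint_positions": joint angles; "joint_vel": joint speeds; "effort": joint torques, N m; "tcp_pos": TCP position; "tool_rot": TCP orientation; "wrist_force": force on the tool from outside, world axes, zero at the start; "wrist_torque": the same for the moment, N m; "width": finger opening in m.
Only numpy, scipy, OpenCV 4.12 (cv2) and the standard library are available. Lean on these libraries where they do the work, as an engineer would, in place of code of your own. Each camera call takes 0.05 s, during which the arm holds its last target. There are 200 camera calls.

## Working session

There is one attempt and no reset: what is moved stays moved. The work goes in short steps, Python scripts to look and compute and a tool call to move; the robot and the scene stay as the last step left them, time stands still between calls to the robot, and variables do not carry over. Pictures are saved under pics/ and viewed, about 8 in all and at most 12, crops included, and the job is handed in when it is done.

Besides the shell and the picture viewer there is one more tool, called after "Request:" by a JSON object that holds its "method" and its "body", one argument or row to a line. move_arm: Moves the arm, as the interface text tells. Its arguments: {"type":"object","properties":{"delta_rot":{"type":"array","items":{"type":"array","items":{"type":"number"}}},"translation":{"type":"array","items":{"type":"array","items":{"type":"number"}}},"claw":{"type":"array","items":{"type":"number"}},"newtons":{"type":"number"}},"required":["delta_rot","translation","claw"]}

```bash
mkdir -p pics; ls; cat > h.py <<'E'
import numpy as np, cv2
from cell import env, read_camera, camera_model, recognise, place_of
np.set_printoptions(precision=4,suppress=True)
def cam(n):
    m=camera_model(n); R=cv2.Rodrigues(np.array(m["rvec"],float))[0]
    return np.array(m["mtx"],float),R,np.array(m["tvec"],float).ravel()
def ray_z(n,px,z):
    K,R,t=cam(n); d=R.T@np.linalg.solve(K,[px[0],px[1],1]); c=-R.T@t
    return c+d*(z-c[2])/d[2]
def cloud(n,D):
    K,R,t=cam(n); v,u=np.indices(D.shape)
    P=np.stack([(u-K[0,2])/K[0,0]*D,(v-K[1,2])/K[1,1]*D,D],-1)
    return (P-t)@R
def save(n,I): cv2.imwrite("pics/"+n,I[...,::-1])
E
python3 - <<'E'
from h import *
s=env.observe();print(s)
for c in ["scene","side"]:
    I,D=read_camera(c);save(c+"0.png",I);np.save(c+"0.npy",D)
    K,R,t=cam(c);print(c,-R.T@t,R[2],K[0,0])
    for n in ["slim_pack","thick_pack","charger","analyser","seat","brow","heel_wall","contacts","slim_pack_nose"]:
        r=place_of(c,n)[:2]
        for q in r:
            zz=dict(slim_pack=.016,thick_pack=.016,seat=.026,brow=.049,heel_wall=.040,contacts=.035,slim_pack_nose=.026).get(n,0)
            print(n,np.round(q["centre"],1),round(q["confidence"],2),ray_z(c,q["centre"],zz))
E
```

```text
pics
{'time': 0.0, 'joint_positions': array([-67.5629,  39.5345, -11.1448,  89.7491,   9.0123,  51.7103,
       -12.3234]), 'joint_vel': array([0.0053, 0.0902, 0.0294, 0.0283, 0.0395, 0.0376, 0.0773]), 'effort': array([ -0.0004, -53.9601,  -1.2665, -15.8536,   0.0092,   0.0095,
         0.    ]), 'tcp_pos': array([0.2187, 0.5848, 0.2495]), 'tool_rot': array([[-0.9367,  0.3501, -0.0006],
       [ 0.3501,  0.9367, -0.0019],
       [-0.0001, -0.0019, -1.    ]]), 'wrist_force': array([0.8036, 0.0466, 0.544 ]), 'wrist_torque': array([ 0.0534,  0.0352, -0.0148]), 'width': 0.08539577082160571}
scene [ 0.3346 -0.4531  1.1177] [ 0.1477  0.513  -0.8456] 411.7452291980802
slim_pack [225.9 172.1] 0.77 [0.4339 0.3293 0.016 ]
thick_pack [240.4 180.6] 0.82 [0.47   0.2824 0.016 ]
charger [235.3 180.4] 0.6 [0.4563 0.299  0.    ]
analyser [314.  243.9] 0.98 [0.6191 0.0073 0.    ]
seat [303.1 250.6] 0.71 [ 0.5751 -0.0136  0.026 ]
brow [311.3 245.2] 0.7 [ 0.5979 -0.0143  0.049 ]
heel_wall [297.3 260.3] 0.89 [ 0.5463 -0.042   0.04  ]
contacts [310.4 242.5] 0.43 [0.6019 0.0002 0.035 ]
contacts [201.2 134.5] 0.25 [0.3912 0.4943 0.035 ]
slim_pack_nose [231.5 167.8] 0.51 [0.4547 0.3332 0.026 ]
side [0.0346 1.3006 0.6881] [ 0.351  -0.8094 -0.4709] 465.5982949396293
slim_pack [262.7 238.9] 0.75 [0.4294 0.3228 0.016 ]
thick_pack [253.2 229.2] 0.79 [0.4725 0.2866 0.016 ]
charger [260.8 239.1] 0.83 [0.4432 0.3024 0.    ]
analyser [245.3 184.9] 0.9 [0.6206 0.0077 0.    ]
analyser [206.8 234. ] 0.47 [0.5927 0.3355 0.    ]
seat [262.4 178.7] 0.87 [ 0.5648 -0.0085  0.026 ]
brow [255.8 175. ] 0.91 [0.5772 0.0187 0.049 ]
heel_wall [270.7 170.2] 0.73 [ 0.553  -0.0545  0.04  ]
heel_wall [257.5 230.5] 0.59 [0.4437 0.3245 0.04  ]
slim_pack_nose [251.4 238.7] 0.7 [0.4515 0.3478 0.026 ]
slim_pack_nose [255.9 174.1] 0.65 [ 0.5992 -0.0344  0.026 ]
```

```bash
python3 - <<'E'
import cv2
a=cv2.imread("pics/scene0.png")
cv2.imwrite("pics/scene0c.png",cv2.resize(a[110:310,160:400],None,fx=3.3,fy=3,interpolation=cv2.INTER_CUBIC)[:,:800])
E
```

```text
(no output)
```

View pics/scene0c.png

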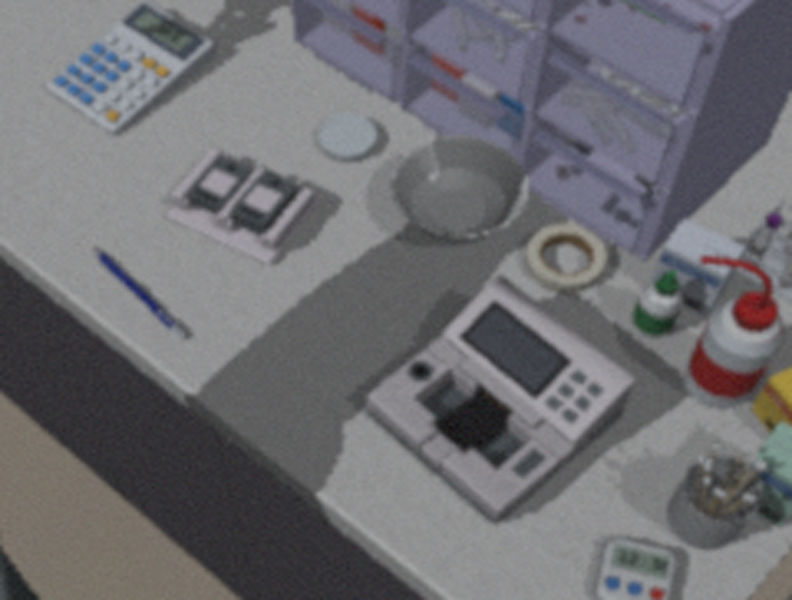

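Request:
{"method": "move_arm", "body": {
  "delta_rot": [
    [0,0,-0.1],
    [0,0,-0.2],
    [0,0,-0.3],
    [0,0,-0.4],
    [0,0,-0.4],
    [0,0,-0.4],
    [0,0,-0.4],
    [0,0,-0.4],
    [0,0,-0.4],
    [0,0,-0.4],
    [0,0,-0.4],
    [0,0,-0.4]
  ],
  "translation": [
    [0.015,-0.03,0.02],
    [0.045,-0.065,0.03],
    [0.07,-0.1,0.03],
    [0.1,-0.135,0.03],
    [0.125,-0.17,0.03],
    [0.15,-0.205,0.03],
    [0.175,-0.24,0.03],
    [0.2,-0.27,0.03],
    [0.21,-0.28,0.03],
    [0.21,-0.28,0.03],
    [0.21,-0.28,0.03],
    [0.21,-0.28,0.03]
  ],
  "claw": [0,0,0,0,0,0,0,0,0,0,0,0]
}}

```text
time: 2.2
tcp_pos: [0.4273, 0.3076, 0.2803]
tool_rot: [[-0.729, 0.685, -0.001], [0.685, 0.729, 0.001], [0.002, 0.0, -1.0]]
wrist_force: [-0.6, -0.3, -0.7]
width: 0.0853
```

```bash
python3 - <<'E'
from h import *
s=env.observe();print(s["time"],s["tcp_pos"],s["tool_rot"],s["wrist_force"])
I,D=read_camera("wrist");save("w1.png",I);np.save("w1.npy",D)
K,R,t=cam("wrist");print(-R.T@t,R,K[0,0]);np.savez("w1c",K=K,R=R,t=t)
for n in ["slim_pack","thick_pack","charger","slim_pack_nose"]:
    for q in place_of("wrist",n)[:2]: print(n,np.round(q["centre"],1),round(q["confidence"],2),ray_z("wrist",q["centre"],dict(charger=0,slim_pack_nose=.026).get(n,.016)))
P=cloud("wrist",D);print(D.min(),D.max(),P[::96,::128])
E
```

```text
2.2 [0.4273 0.3076 0.2803] [[-0.7289  0.6846 -0.0009]
 [ 0.6846  0.7289  0.0014]
 [ 0.0016  0.0004 -1.    ]] [-0.6035 -0.2722 -0.6793]
[0.3785 0.3535 0.4044] [[ 0.6841  0.7294 -0.0006]
 [ 0.7034 -0.6595  0.265 ]
 [ 0.1929 -0.1817 -0.9642]] 339.51085866597595
slim_pack [266.2 153.1] 0.91 [0.4323 0.3221 0.016 ]
thick_pack [265.8 197.2] 0.96 [0.4711 0.2855 0.016 ]
charger [266.7 170.4] 0.58 [ 0.451   0.3061 -0.    ]
slim_pack_nose [292.4 156.5] 0.8 [0.4547 0.3406 0.026 ]
0.0 1.4055439 [[[-0.0955  0.1181 -0.3339]
  [-0.1568  0.2599 -0.8999]
  [ 0.307   0.4234  0.    ]
  [ 0.3995  0.5126  0.0244]]

 [[ 0.1104  0.0719 -0.135 ]
  [ 0.2784  0.249   0.0002]
  [ 0.379   0.3558 -0.0003]
  [ 0.4795  0.4625  0.0002]]

 [[-0.029  -0.5769 -0.8268]
  [ 0.3543  0.1668  0.0091]
  [ 0.4531  0.2859  0.0446]
  [ 0.5704  0.3928  0.0003]]

 [[ 0.2571 -0.5706 -0.4926]
  [ 0.3954  0.278   0.3008]
  [ 0.5593  0.1865  0.0003]
  [ 0.4518  0.3425  0.3059]]]
```

View pics/w1.png

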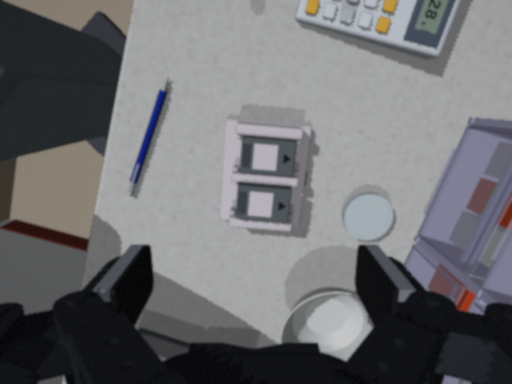

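```bash
cat >> h.py <<'E'
def fit(P,c,r,lo,hi):
    m=(np.linalg.norm(P[...,:2]-c,axis=-1)<r)&(P[...,2]>lo)&(P[...,2]<hi)
    Q=P[m]; return Q,cv2.minAreaRect((Q[:,:2]*1000).astype(np.float32))
E
python3 - <<'E'
from h import *
z=np.load("w1c.npz");D=np.load("w1.npy");K,R,t=z["K"],z["R"],z["t"]
v,u=np.indices(D.shape);P=(np.stack([(u-K[0,2])/K[0,0]*D,(v-K[1,2])/K[1,1]*D,D],-1)-t)@R
Q,r=fit(P,[.451,.304],.085,.006,.06);print(r,cv2.boxPoints(r))
Q,r=fit(P,[.451,.304],.085,.03,.04);print(r,cv2.boxPoints(r))
for c in [(266,153),(266,197)]:
    b=P[c[1]-8:c[1]+9,c[0]-8:c[0]+9].reshape(-1,3);print(b.mean(0),np.median(b[:,2]))
# intensity: packs dark/ label outlines
I=cv2.imread("pics/w1.png").astype(int)
dark=(I.sum(-1)<300)&(np.linalg.norm(P[...,:2]-[.451,.304],axis=-1)<.07)&(P[...,2]>.03)
for lo,hi in [(.033,.0395),(.0405,.048)]:
    m=dark&(P[...,2]>lo)&(P[...,2]<hi);q=P[m];print(len(q),cv2.minAreaRect((q[:,:2]*1000).astype(np.float32)),q.mean(0))
E
```

```text
((449.2487487792969, 303.0512390136719), (100.53727722167969, 122.9520492553711), 41.810726165771484) [[370.7966 315.3598]
 [452.7653 223.7173]
 [527.7009 290.7427]
 [445.7322 382.3852]]
((449.5766296386719, 302.73046875), (74.0631332397461, 119.8700180053711), 41.931976318359375) [[381.976  322.5722]
 [462.0788 233.3962]
 [517.1772 282.8888]
 [437.0744 372.0647]]
[0.4287 0.3241 0.039 ] 0.03639955045318937
[0.4639 0.2915 0.0444] 0.04444535204628009
1303 ((451.99761962890625, 302.70843505859375), (62.02070617675781, 97.7137451171875), 45.19939041137695) [0.4358 0.3222 0.0361]
1122 ((466.7248840332031, 283.5358581542969), (59.952274322509766, 40.09073257446289), 42.002315521240234) [0.4673 0.2863 0.0442]
```

Request:
{"method": "move_arm", "body": {
  "delta_rot": [
    [0,0,-0.086],
    [0,0,-0.086],
    [0,0,-0.086],
    [0,0,-0.086],
    [0,0,-0.086],
    [0,0,-0.086],
    [0,0,-0.086],
    [0,0,-0.086]
  ],
  "translation": [
    [0.002,0.01,-0.03],
    [0.003,0.017,-0.07],
    [0.003,0.017,-0.11],
    [0.003,0.017,-0.15],
    [0.003,0.017,-0.18],
    [0.003,0.017,-0.2],
    [0.003,0.017,-0.2],
    [0.003,0.017,-0.2]
  ],
  "claw": [0,0,0,0,0,0,0,0]
}}

```text
time: 3.25
tcp_pos: [0.4319, 0.3228, 0.0806]
tool_rot: [[-0.665, 0.747, 0.0], [0.747, 0.665, 0.0], [0.0, 0.0, -1.0]]
wrist_force: [0.4, -0.2, 0.5]
width: 0.0857
```

```bash
python3 - <<'E'
from h import *
s=env.observe();print(s["time"],s["tcp_pos"],s["tool_rot"],s["joint_vel"])
I,D=read_camera("wrist");save("w2.png",I)
for n in ["slim_pack","thick_pack","slim_pack_nose"]:
    for q in place_of("wrist",n)[:1]: print(n,np.round(q["centre"],1),round(q["confidence"],2),ray_z("wrist",q["centre"],dict(slim_pack_nose=.026).get(n,.016)))
P=cloud("wrist",D);Q,r=fit(P,[.451,.304],.085,.03,.04);print(r)
s=env.observe();print(s["tcp_pos"],s["wrist_force"])
E
```

```text
3.25 [0.4319 0.3228 0.0806] [[-0.6649  0.7469  0.    ]
 [ 0.7469  0.6649  0.0001]
 [ 0.      0.0001 -1.    ]] [ 0.1867 -1.6754 -0.0218 -0.4331  0.1471 -0.0973  0.1207]
thick_pack [253.8 296.7] 0.56 [0.4686 0.283  0.016 ]
slim_pack_nose [308.2 227. ] 0.71 [0.4576 0.3415 0.026 ]
((446.40667724609375, 307.5924072265625), (74.14756774902344, 108.74246978759766), 41.54821014404297)
[0.4326 0.3231 0.0817] [0.2667 0.1241 1.079 ]
```

View pics/w2.png

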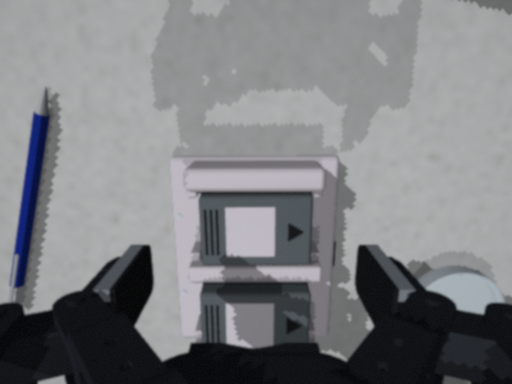

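Request:
{"method": "move_arm", "body": {
  "delta_rot": [
    [0,0,0],
    [0,0,0],
    [0,0,0],
    [0,0,0],
    [0,0,0],
    [0,0,0],
    [0,0,0],
    [0,0,0],
    [0,0,0],
    [0,0,0]
  ],
  "translation": [
    [0,-0.0005,-0.02],
    [0,-0.0005,-0.04],
    [0,-0.0005,-0.048],
    [0,-0.0005,-0.048],
    [0,-0.0005,-0.048],
    [0,-0.0005,-0.048],
    [0,-0.0005,-0.048],
    [0,-0.0005,-0.048],
    [0,-0.0005,-0.048],
    [0,-0.0005,-0.048]
  ],
  "claw": [0,0,0,0,255,255,255,255,255,255],
  "newtons": 30
}}

```text
time: 4.45
tcp_pos: [0.4325, 0.3224, 0.0334]
tool_rot: [[-0.665, 0.747, 0.002], [0.747, 0.665, 0.001], [-0.0, 0.002, -1.0]]
wrist_force: [0.3, -0.3, 6.0]
width: 0.0595
```

Request:
{"method": "move_arm", "body": {
  "delta_rot": [
    [0,0,0],
    [0,0,0],
    [0,0,0],
    [0,0,0],
    [0,0,0],
    [0,0,0],
    [0,0,0],
    [0,0,0],
    [0,0,0],
    [0,0,0],
    [0,0,0],
    [0,0,0]
  ],
  "translation": [
    [0,0,0.015],
    [0,0,0.035],
    [0,0,0.06],
    [0,0,0.08],
    [0.005,-0.025,0.08],
    [0.012,-0.065,0.08],
    [0.02,-0.105,0.08],
    [0.028,-0.145,0.07],
    [0.034,-0.18,0.05],
    [0.0375,-0.197,0.03],
    [0.0375,-0.197,0.01],
    [0.0375,-0.197,0.0]
  ],
  "claw": [255,255,255,255,255,255,255,255,255,255,255,255]
}}

```text
time: 5.65
tcp_pos: [0.4692, 0.124, 0.0318]
tool_rot: [[-0.663, 0.748, -0.001], [0.748, 0.663, -0.001], [0.0, -0.001, -1.0]]
wrist_force: [-0.3, 1.0, -0.7]
width: 0.0592
```

```bash
python3 - <<'E'
from h import *
s=env.observe();print(s["time"],s["tcp_pos"],s["wrist_force"],s["width"],s["joint_positions"])
I,D=read_camera("wrist");save("w3.png",I)
E
```

```text
5.65 [0.4692 0.124  0.0318] [-0.3321  1.004  -0.6849] 0.05924469416857067 [-19.0678  52.5187  -1.9554 121.3801  14.3092   6.3704   7.0821]
```

View pics/w3.png

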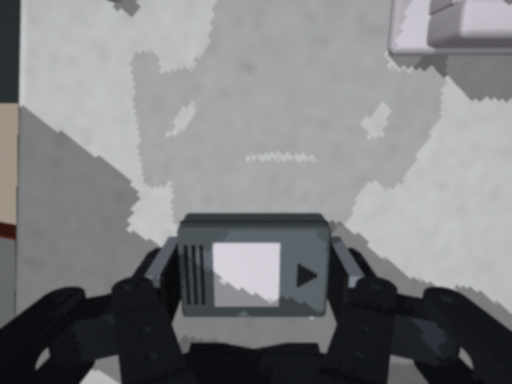

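Request:
{"method": "move_arm", "body": {
  "delta_rot": [
    [0,0,-0.1],
    [0,0,-0.2],
    [0,0,-0.2],
    [0,0,-0.2],
    [0,0,-0.2],
    [0,0,-0.2],
    [0,0,-0.2]
  ],
  "translation": [
    [0.025,0.013,0.015],
    [0.05,0.026,0.01],
    [0.05,0.026,0],
    [0.05,0.026,-0.008],
    [0.05,0.026,-0.012],
    [0.05,0.026,-0.014],
    [0.05,0.026,-0.015]
  ],
  "claw": [255,255,255,255,255,255,255]
}}

```text
time: 6.4
tcp_pos: [0.5181, 0.1505, 0.0175]
tool_rot: [[-0.503, 0.864, -0.002], [0.864, 0.503, -0.001], [0.0, -0.002, -1.0]]
wrist_force: [-3.2, -1.0, 10.1]
width: 0.0592
```

Request:
{"method": "move_arm", "body": {
  "delta_rot": [
    [0,0,0],
    [0,0,0],
    [0,0,0],
    [0,0,0],
    [0,0,0],
    [0,0,0],
    [0,0,0.14],
    [0,0,0.28],
    [0,0,0.42],
    [0,0,0.56],
    [0,0,0.7],
    [0,0,0.84]
  ],
  "translation": [
    [0,0,0],
    [0,0,0],
    [0,0,0],
    [0,0,0.02],
    [0,0,0.05],
    [0,0,0.09],
    [0,-0.02,0.13],
    [0.01,-0.05,0.17],
    [0.02,-0.08,0.21],
    [0.03,-0.11,0.25],
    [0.04,-0.14,0.26],
    [0.055,-0.162,0.26]
  ],
  "claw": [0,0,0,0,0,0,0,0,0,0,0,0]
}}

```text
time: 7.6
tcp_pos: [0.5756, -0.0141, 0.2804]
tool_rot: [[-0.98, 0.2, 0.005], [0.2, 0.98, -0.002], [-0.005, -0.001, -1.0]]
wrist_force: [0.2, 0.2, -0.8]
width: 0.0852
```

Request:
{"method": "move_arm", "body": {
  "delta_rot": [
    [0,0,0.14],
    [0,0,0.28],
    [0,0,0.42],
    [0,0,0.56],
    [0,0,0.7],
    [0,0,0.73],
    [0,0,0.73],
    [0,0,0.73]
  ],
  "translation": [
    [0,0,0],
    [0,0,0],
    [0,0,0],
    [0,0,0],
    [0,0,0],
    [0,0,0],
    [0,0,0],
    [0,0,0]
  ],
  "claw": [0,0,0,0,0,0,0,0]
}}

```text
time: 8.4
tcp_pos: [0.5743, -0.0111, 0.2773]
tool_rot: [[-0.866, -0.5, -0.0], [-0.5, 0.866, -0.0], [0.0, -0.0, -1.0]]
wrist_force: [-0.0, 0.3, -0.3]
width: 0.0852
```

```bash
python3 - <<'E'
from h import *
s=env.observe();print(s["time"],s["tcp_pos"],s["tool_rot"],s["joint_positions"])
I,D=read_camera("wrist");save("w4.png",I);np.save("w4.npy",D)
K,R,t=cam("wrist");np.savez("w4c",K=K,R=R,t=t)
for n in ["seat","brow","heel_wall","contacts","analyser","slim_pack"]:
    for q in place_of("wrist",n)[:1]: print(n,np.round(q["centre"],1),round(q["confidence"],2),ray_z("wrist",q["centre"],dict(seat=.026,brow=.049,heel_wall=.04,contacts=.035).get(n,0)))
P=cloud("wrist",D)
Q,r=fit(P,[.575,0],.11,.042,.046);print(r)
I,D=read_camera("scene")
for n in ["slim_pack","slim_pack_nose"]:
    for q in place_of("scene",n)[:1]: print(n,np.round(q["centre"],1),round(q["confidence"],2),ray_z("scene",q["centre"],0 if n=="slim_pack" else .01))
P=cloud("scene",D);Q,r=fit(P,[.518,.1505],.05,.012,.03);print(r,np.median(Q,axis=0))
E
```

```text
8.4 [ 0.5743 -0.0111  0.2773] [[-0.8659 -0.5003 -0.0001]
 [-0.5003  0.8659 -0.0002]
 [ 0.0002 -0.0001 -1.    ]] [ 17.6845  37.0896 -36.6168  96.0227  25.8525  55.6043  91.7317]
seat [255.4 157.3] 0.82 [ 0.57   -0.0118  0.026 ]
brow [248.5 182.2] 0.76 [ 0.5936 -0.0066  0.049 ]
heel_wall [253.6 130. ] 0.92 [ 0.544  -0.0291  0.04  ]
analyser [247.  185.3] 0.7 [ 0.6087 -0.0009  0.    ]
slim_pack [392.8 185.2] 0.91 [0.5192 0.1526 0.    ]
((566.017822265625, -18.214447021484375), (94.36003112792969, 160.4820098876953), 25.6262149810791)
slim_pack [231.9 180.4] 0.52 [0.4457 0.3024 0.    ]
slim_pack_nose [274.5 205.5] 0.5 [0.5468 0.1635 0.01  ]
((521.8133544921875, 150.70423889160156), (63.90327453613281, 41.19966506958008), 32.02814865112305) [0.5202 0.1476 0.0204]
```

View pics/w4.png

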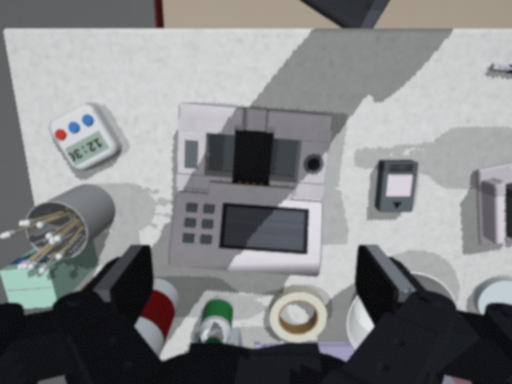

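```bash
python3 - <<'E'
from h import *
z=np.load("w4c.npz");D=np.load("w4.npy");K,R,t=z["K"],z["R"],z["t"]
v,u=np.indices(D.shape);P=(np.stack([(u-K[0,2])/K[0,0]*D,(v-K[1,2])/K[1,1]*D,D],-1)-t)@R
a=np.radians(25.6);ex=np.array([np.cos(a),np.sin(a)]);ey=np.array([-ex[1],ex[0]])
c=np.array([.5708,-.0165]);A=(P[...,:2]-c)@ex*1000;B=(P[...,:2]-c)@ey*1000;Z=P[...,2]*1000
for b0 in [-65,-35,-8,8,35,65]:
    m=(abs(B-b0)<4)&(A>-90)&(A<110);o=np.argsort(A[m])
    print(b0,[(int(x),int(zz)) for x,zz in zip(A[m][o],Z[m][o])][::max(1,m.sum()//45)])
for a0 in [-50,-10,10]:
    m=(abs(A-a0)<3)&(abs(B)<95);o=np.argsort(B[m])
    print(a0,[(int(x),int(zz)) for x,zz in zip(B[m][o],Z[m][o])][::max(1,m.sum()//70)])
# yaw from front edge & sides
m=(Z>42)&(Z<46)&(abs(A)<90)&(abs(B)<100)
def edge(S,T,lo,hi,fn):
    bs=np.arange(lo,hi,6);e=[fn(T[m&(abs(S-b)<3)]) for b in bs];return np.polyfit(bs,e,1),np.round(e,1)
print("front",edge(B,A,-70,75,min));print("left",edge(A,B,-60,15,max));print("right",edge(A,B,-60,15,min))
E
```

```text
-65 [(-89, 0), (-83, 0), (-76, 0), (-69, 0), (-62, 0), (-55, 1), (-50, 43), (-44, 43), (-38, 45), (-32, 45), (-26, 43), (-20, 43), (-14, 43), (-8, 45), (-3, 44), (-2, 324), (-1, 45), (-1, 322), (-1, 319), (-1, 326), (-1, 318), (0, 317), (3, 44), (4, 44), (8, 328), (9, 45), (11, 328), (12, 328), (14, 329), (15, 44), (20, 44), (27, 44), (34, 43), (39, 49), (44, 57), (49, 60), (55, 63), (61, 65), (66, 70), (72, 72), (78, 76), (83, 76), (88, 78), (94, 82), (100, 81), (106, 82)]
-35 [(-89, -1), (-78, 0), (-66, 0), (-55, 0), (-45, 44), (-36, 43), (-26, 45), (-11, 15), (-9, 336), (-9, 338), (-9, 337), (-8, 340), (-8, 337), (-8, 329), (-8, 341), (-8, 342), (-8, 343), (-8, 338), (-8, 333), (-8, 335), (-7, 340), (-6, 338), (-4, 15), (-3, 325), (-3, 325), (-2, 319), (0, 339), (1, 339), (5, 15), (10, 298), (12, 16), (14, 296), (15, 288), (16, 294), (17, 285), (18, 276), (21, 39), (28, 54), (39, 55), (49, 61), (58, 64), (67, 69), (76, 73), (85, 79), (94, 81), (105, 82)]
-8 [(-89, 1), (-80, 0), (-69, 1), (-58, 0), (-49, 36), (-40, 35), (-30, 34), (-19, 26), (-13, 353), (-12, 352), (-5, 342), (-5, 
[... 3674 characters left out ...]
3, 44), (-52, 325), (-51, 325), (-51, 324), (-51, 324), (-50, 324), (-50, 324), (-49, 21), (-49, 16), (-48, 322), (-48, 323), (-47, 323), (-39, 276), (-39, 282), (-39, 296), (-39, 282), (-39, 303), (-39, 293), (-39, 277), (-39, 288), (-38, 276), (-38, 297), (-38, 278), (-34, 16), (-23, 16), (-13, 26), (-3, 27), (6, 24), (16, 26), (27, 16), (37, 15), (45, 275), (46, 282), (46, 297), (46, 280), (46, 298), (46, 288), (46, 285), (46, 283), (50, 18), (53, 326), (55, 323), (56, 324), (57, 324), (59, 320), (61, 326), (65, 325), (68, 326), (77, 43)]Traceback (most recent call last):
  File "<stdin>", line 16, in <module>
  File "<stdin>", line 15, in edge
ValueError: min() iterable argument is empty
```

```bash
cat > an.py <<'E'
from h import *
z=np.load("w4c.npz");D=np.load("w4.npy");K,R,t=z["K"],z["R"],z["t"]
v,u=np.indices(D.shape);P=(np.stack([(u-K[0,2])/K[0,0]*D,(v-K[1,2])/K[1,1]*D,D],-1)-t)@R
a=np.radians(25.6);ex=np.array([np.cos(a),np.sin(a)]);ey=np.array([-ex[1],ex[0]])
c=np.array([.5708,-.0165]);A=(P[...,:2]-c)@ex*1000;B=(P[...,:2]-c)@ey*1000;Z=P[...,2]*1000
def edge(m,S,T,lo,hi,fn):
    bs=[];e=[]
    for b in np.arange(lo,hi,5):
        q=T[m&(abs(S-b)<2.5)]
        if len(q)>3: bs.append(b);e.append(fn(q))
    p=np.polyfit(bs,e,1);return np.degrees(np.arctan(p[0])),p[1],np.round(e,0)
dk=(Z>40.5)&(Z<47)&(abs(A)<90)&(abs(B)<100)
print("front",edge(dk&(A<-30),B,A,-72,75,min))
print("left",edge(dk,A,B,-48,30,max));print("right",edge(dk,A,B,-48,30,min))
bw=(Z>51)&(Z<57)&(abs(B)<44);print("brow",edge(bw&(A<40),B,A,-40,40,min))
fl=(Z>22)&(Z<30);print("bayL",edge(fl&(abs(B)<30),A,B,-20,15,max));print("bayR",edge(fl&(abs(B)<30),A,B,-20,15,min))
sc=(Z>12)&(Z<19)&(abs(B)<60);print("scL",edge(sc,A,B,-15,15,max));print("scR",edge(sc,A,B,-15,15,min))
# image of pack on worktop
Q=P[(np.linalg.norm(P[...,:2]-[.519,.151],axis=-1)<.05)&(Z>14)&(Z<26)];print(cv2.minAreaRect((Q[:,:2]*1000).astype(np.float32)),np.median(Q[:,2]))
E
python3 an.py
```

```text
front (np.float64(-0.010108709803184077), np.float64(-52.10821689865657), array([-52., -52., -52., -52., -52., -52., -52., -52., -52., -52., -52.,
       -52., -51., -52., -52., -52., -52., -52., -52., -52., -52., -52.,
       -52., -52., -52., -52.]))
left (np.float64(-0.1184271622111887), np.float64(80.19163235607896), array([80., 80., 81., 81., 80., 80., 80., 80., 80., 80., 80., 80., 80.,
       80., 80., 80.]))
right (np.float64(0.21149117527430097), np.float64(-79.18784664114807), array([-79., -79., -79., -80., -80., -79., -79., -79., -79., -79., -79.,
       -79., -79., -79., -80., -80.]))
brow (np.float64(0.09386522326645375), np.float64(25.985532017823502), array([26., 26., 26., 26., 26., 26., 26., 26., 26., 26., 26., 26., 26.,
       26., 26., 26.]))
bayL (np.float64(-0.8344213193741821), np.float64(21.13161206377308), array([21., 21., 21., 21., 21., 21., 21.]))
bayR (np.float64(-0.3432277517057512), np.float64(-20.162309417964465), array([-20., -20., -20., -20., -21., -20., -20.]))
scL (np.float64(-0.043676304830320055), np.float64(50.558004227597124), array([51., 50., 51., 51., 50., 51.]))
scR (np.float64(-0.5343388663126719), np.float64(-49.43972314527785), array([-49., -49., -50., -50., -49., -49.]))
((517.3596801757812, 148.9290771484375), (59.52201461791992, 40.97915267944336), 30.484691619873047) 0.020007062401511684
```

Request:
{"method": "move_arm", "body": {
  "delta_rot": [
    [0,0,0],
    [0.055,-0.095,0],
    [0.11,-0.189,0],
    [0.165,-0.284,0],
    [0.219,-0.377,0],
    [0.219,-0.377,0],
    [0.219,-0.377,0],
    [0.219,-0.377,0],
    [0.219,-0.377,0],
    [0.219,-0.377,0]
  ],
  "translation": [
    [-0.015,0.04,-0.01],
    [-0.03,0.075,-0.03],
    [-0.045,0.11,-0.06],
    [-0.06,0.145,-0.09],
    [-0.063,0.157,-0.13],
    [-0.063,0.157,-0.16],
    [-0.063,0.157,-0.18],
    [-0.063,0.157,-0.2],
    [-0.063,0.157,-0.2],
    [-0.063,0.157,-0.2]
  ],
  "claw": [0,0,0,0,0,0,0,0,0,0]
}}

```text
time: 9.9
tcp_pos: [0.507, 0.1175, 0.0945]
tool_rot: [[-0.804, -0.508, 0.311], [-0.495, 0.86, 0.125], [-0.331, -0.054, -0.942]]
wrist_force: [-0.0, -1.3, -0.9]
width: 0.0857
```

```bash
python3 - <<'E'
from h import *
s=env.observe();print(s["time"],s["tcp_pos"],s["tool_rot"],s["joint_positions"],s["wrist_force"])
I,D=read_camera("wrist");save("w5.png",I)
P=cloud("wrist",D)
Q=P[(np.linalg.norm(P[...,:2]-[.519,.151],axis=-1)<.05)&(P[...,2]>.012)&(P[...,2]<.026)];print(cv2.minAreaRect((Q[:,:2]*1000).astype(np.float32)),np.median(Q[:,2]))
E
```

```text
9.9 [0.507  0.1175 0.0945] [[-0.8036 -0.5075  0.3108]
 [-0.4949  0.86    0.1248]
 [-0.3306 -0.0536 -0.9422]] [  8.6651  51.9336 -43.1277 131.2513 116.6536  34.3695  -9.5554] [-0.0242 -1.347  -0.9059]
((514.4574584960938, 151.80023193359375), (60.841243743896484, 40.193416595458984), 30.33475112915039) 0.01574827846814316
```

View pics/w5.png

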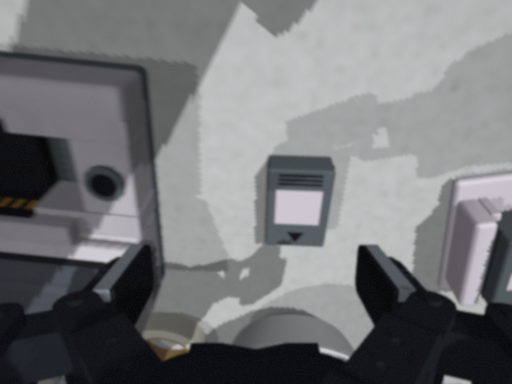

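Request:
{"method": "move_arm", "body": {
  "delta_rot": [
    [0,0,0],
    [0,0,0],
    [0,0,0],
    [0,0,0]
  ],
  "translation": [
    [0,0,0],
    [0,0,0],
    [0,0,0],
    [0,0,0]
  ],
  "claw": [0,0,0,0]
}}

```text
time: 10.35
tcp_pos: [0.5064, 0.117, 0.0954]
tool_rot: [[-0.804, -0.509, 0.308], [-0.496, 0.859, 0.123], [-0.327, -0.054, -0.943]]
wrist_force: [-0.2, 0.4, 1.2]
width: 0.0856
```

```bash
python3 - <<'E'
from h import *
s=env.observe();print(s["time"],s["tcp_pos"],s["tool_rot"],s["joint_positions"],s["joint_vel"])
R=s["tool_rot"]
def goal(yaw,tilt):
    p=np.array([np.cos(yaw),np.sin(yaw),0]);x=-p;y=np.array([-p[1],p[0],0]);z=np.array([0,0,-1.])
    w=np.cross(p,[0,0,1])*tilt
    return cv2.Rodrigues(w)[0]@np.stack([x,y,z],1)
G=goal(np.radians(30.3),np.radians(25));print(cv2.Rodrigues(G@R.T)[0].ravel(),np.array([.5111,.146,.0745])-s["tcp_pos"])
E
```

```text
10.35 [0.5064 0.117  0.0954] [[-0.804  -0.5085  0.3081]
 [-0.4965  0.8593  0.1228]
 [-0.3272 -0.0542 -0.9434]] [  8.6468  51.7379 -43.0841 131.1875 116.0236  34.1568  -8.9595] [ 0.033   0.4308 -0.0779  0.3296  0.6041  0.1734 -0.4696]
[ 0.0987 -0.0608 -0.0027] [ 0.0047  0.029  -0.0209]
```

Request:
{"method": "move_arm", "body": {
  "delta_rot": [
    [0.03,-0.02,0],
    [0.06,-0.04,-0.001],
    [0.099,-0.061,-0.003],
    [0.099,-0.061,-0.003],
    [0.099,-0.061,-0.003],
    [0.099,-0.061,-0.003],
    [0.099,-0.061,-0.003]
  ],
  "translation": [
    [0.002,0.01,0],
    [0.004,0.02,0],
    [0.0047,0.029,-0.01],
    [0.0047,0.029,-0.02],
    [0.0047,0.029,-0.02],
    [0.0047,0.029,-0.02],
    [0.0047,0.029,-0.02]
  ],
  "claw": [0,0,0,0,0,0,0]
}}

```text
time: 11.05
tcp_pos: [0.5105, 0.1461, 0.0745]
tool_rot: [[-0.783, -0.505, 0.363], [-0.458, 0.863, 0.214], [-0.422, 0.001, -0.907]]
wrist_force: [1.0, -0.5, 0.2]
width: 0.0854
```

```bash
cat >> h.py <<'E'
def goal(yaw,tilt):
    yaw,tilt=np.radians(yaw),np.radians(tilt)
    p=np.array([np.cos(yaw),np.sin(yaw),0]);x=-p;y=np.array([-p[1],p[0],0]);z=np.array([0,0,-1.])
    return cv2.Rodrigues(np.cross(p,[0,0,1])*tilt)[0]@np.stack([x,y,z],1)
def diff(yaw,tilt,pos):
    s=env.observe();print(s["time"],s["tcp_pos"],s["joint_positions"],s["wrist_force"],s["width"])
    print("rot",cv2.Rodrigues(goal(yaw,tilt)@s["tool_rot"].T)[0].ravel(),"tr",np.array(pos)-s["tcp_pos"])
E
python3 - <<'E'
from h import *
diff(30.3,25,[.5111,.146,.023])
I,D=read_camera("wrist")
P=cloud("wrist",D)
for lo in (.012,.017):
  Q=P[(np.linalg.norm(P[...,:2]-[.519,.151],axis=-1)<.05)&(P[...,2]>lo)&(P[...,2]<.024)];print(cv2.minAreaRect((Q[:,:2]*1000).astype(np.float32)),np.median(Q[:,2]))
E
```

```text
11.05 [0.5105 0.1461 0.0745] [ 11.3994  58.9733 -49.9947 133.5476 128.0096  43.0895 -18.809 ] [ 1.0199 -0.4881  0.1977] 0.08538769932460787
rot [-0.0004 -0.0014 -0.0007] tr [ 0.0006 -0.0001 -0.0515]
((517.66943359375, 149.79812622070312), (60.65777587890625, 40.16096878051758), 30.185781478881836) 0.020168069984398528
((517.66943359375, 149.79812622070312), (60.65777587890625, 40.16096878051758), 30.185781478881836) 0.020213984904223336
```

Request:
{"method": "move_arm", "body": {
  "delta_rot": [
    [0,0,0],
    [0,0,0],
    [0,0,0],
    [0,0,0],
    [0,0,0],
    [0,0,0],
    [0,0,0],
    [0,0,0],
    [0,0,0],
    [0,0,0],
    [0,0,0]
  ],
  "translation": [
    [0,0,-0.02],
    [0,0,-0.04],
    [0,0,-0.048],
    [0,0,-0.051],
    [0,0,-0.051],
    [0,0,-0.051],
    [0,0,-0.051],
    [0,0,-0.051],
    [0,0,-0.051],
    [0,0,-0.051],
    [0,0,-0.051]
  ],
  "claw": [0,0,0,0,0,255,255,255,255,255,255],
  "newtons": 50
}}

```text
time: 12.2
tcp_pos: [0.5103, 0.1462, 0.0237]
tool_rot: [[-0.782, -0.505, 0.364], [-0.458, 0.863, 0.215], [-0.422, 0.002, -0.906]]
wrist_force: [-1.3, -1.7, 5.5]
width: 0.039
```

```bash
cat > plan.py <<'E'
import numpy as np
def pts(px,pz,th,n=61):
    c,s=np.cos(th),np.sin(th);e=[]
    a=np.linspace(-30,30,n)
    for X,Zz in [(a,0*a),(a,0*a+20),(0*a-30,np.linspace(0,20,n)),(0*a+30,np.linspace(0,20,n))]: e.append(np.stack([px+X*c+Zz*s,pz-X*s+Zz*c],1))
    return np.concatenate(e)
def clear(px,pz,th):
    p=pts(px,pz,th);x,z=p[:,0],p[:,1]
    d=[z.min()]                                   # floor
    # brow region x>25.5,z>23 : signed distance
    dx,dz=25.5-x,23-z; d.append(np.where((dx>0)&(dz>0),np.hypot(dx,dz),np.maximum(dx,dz)).min())
    # heel: convex solid x<-30, x+... slope: z < 14-(x+30) , z<18
    h=np.maximum.reduce([x+30,(x+z+16)/2**.5,z-18]); d.append(h.min())
    return min(d),(x[(z>3)&(z<15)].max() if ((z>3)&(z<15)).any() else x.max())
for th in [25,22,20,18,16,14,12,10,8,6,4,2,0]:
    best={}
    for px in np.arange(-16,8,.5):
        for pz in np.arange(0,22,.5):
            cl,nx=clear(px,pz,np.radians(th))
            k="free" if nx<27.5 else ("c2" if nx<30.5 else ("c4" if nx<32.5 else ("c55" if nx<33.6 else None)))
            if k and cl>best.get(k,(-9,))[0]: best[k]=(round(cl,1),px,pz,round(nx,1))
    print(th,best)
E
python3 plan.py
```

```text
25 {'free': (np.float64(5.9), np.float64(-16.0), np.float64(19.0), np.float64(15.1)), 'c2': (np.float64(1.3), np.float64(-6.0), np.float64(14.0), np.float64(27.5)), 'c4': (np.float64(0.7), np.float64(-3.0), np.float64(13.5), np.float64(30.7)), 'c55': (np.float64(0.3), np.float64(-0.5), np.float64(13.0), np.float64(33.5))}
22 {'free': (np.float64(6.2), np.float64(-16.0), np.float64(18.0), np.float64(15.1)), 'c2': (np.float64(1.3), np.float64(-5.5), np.float64(12.5), np.float64(27.8)), 'c4': (np.float64(0.8), np.float64(-3.0), np.float64(12.0), np.float64(30.6)), 'c55': (np.float64(0.3), np.float64(-1.0), np.float64(12.0), np.float64(32.6))}
20 {'free': (np.float64(6.5), np.float64(-16.0), np.float64(19.0), np.float64(14.4)), 'c2': (np.float64(1.2), np.float64(-5.0), np.float64(11.5), np.float64(28.1)), 'c4': (np.float64(0.7), np.float64(-2.0), np.float64(11.0), np.float64(31.3)), 'c55': (np.float64(0.4), np.float64(-0.5), np.float64(11.0), np.float64(32.8))}
18 {'free': (np.float64(6.8), np.float64(-16.0), np.float64(20.0), np.float64(13.9)), 'c2': (np.float64(1.2), np.float64(-4.5), 
[... 2365 characters left out ...]
.float64(1.1), np.float64(2.0), np.float64(3.5), np.float64(32.9))}
2 {'free': (np.float64(4.3), np.float64(-9.5), np.float64(21.5), np.float64(21.2)), 'c2': (np.float64(0.0), np.float64(0.0), np.float64(3.5), np.float64(30.4)), 'c4': (np.float64(1.3), np.float64(2.0), np.float64(2.5), np.float64(32.4)), 'c55': (np.float64(1.3), np.float64(2.5), np.float64(2.5), np.float64(32.9))}
0 {'free': (np.float64(3.5), np.float64(-16.0), np.float64(21.5), np.float64(14.0)), 'c2': (np.float64(0.0), np.float64(0.0), np.float64(0.0), np.float64(30.0)), 'c4': (np.float64(1.5), np.float64(1.5), np.float64(1.5), np.float64(31.5)), 'c55': (np.float64(1.5), np.float64(2.5), np.float64(1.5), np.float64(32.5))}
```

Request:
{"method": "move_arm", "body": {
  "delta_rot": [
    [0,0,0],
    [0,0,0],
    [0,0,0],
    [0,0,0],
    [0,0,0]
  ],
  "translation": [
    [0,0,0.015],
    [0,0,0.04],
    [0,0,0.07],
    [0,0,0.1],
    [0,0,0.1]
  ],
  "claw": [255,255,255,255,255]
}}

```text
time: 12.7
tcp_pos: [0.5114, 0.1472, 0.1267]
tool_rot: [[-0.78, -0.506, 0.368], [-0.458, 0.862, 0.216], [-0.427, -0.0, -0.904]]
wrist_force: [1.1, 0.5, -1.7]
width: 0.039
```

```bash
cat >> h.py <<'E'
SEAT=np.array([.5715,-.0145]);YAW=25.4;OFF=(-8.2,23.7)
def tcp(px,pz,th,lat=0):
    a=np.radians(YAW);ex=np.array([np.cos(a),np.sin(a)]);ey=np.array([-ex[1],ex[0]]);t=np.radians(th);c,s=np.cos(t),np.sin(t)
    X=px+OFF[0]*c+OFF[1]*s;Z=pz-OFF[0]*s+OFF[1]*c
    return np.r_[SEAT+ex*X/1000+ey*lat/1000,.026+Z/1000]
E
python3 - <<'E'
from h import *
p=tcp(-16,70,25);print(p);diff(YAW,0,p)
E
```

```text
[ 0.5594 -0.0203  0.1209]
12.7 [0.5114 0.1472 0.1267] [ 11.4972  50.9359 -49.5701 132.8181 121.5219  36.0925 -15.3989] [ 1.1232  0.4535 -1.6598] 0.03897092119215114
rot [-0.2062  0.3898 -0.0861] tr [ 0.048  -0.1674 -0.0058]
```

Request:
{"method": "move_arm", "body": {
  "delta_rot": [
    [-0.02,0.04,-0.01],
    [-0.05,0.1,-0.02],
    [-0.08,0.16,-0.035],
    [-0.12,0.22,-0.05],
    [-0.15,0.28,-0.06],
    [-0.18,0.34,-0.075],
    [-0.206,0.39,-0.086],
    [-0.206,0.39,-0.086],
    [-0.206,0.39,-0.086],
    [-0.206,0.39,-0.086],
    [-0.206,0.39,-0.086],
    [-0.206,0.39,-0.086]
  ],
  "translation": [
    [0.005,-0.02,0.01],
    [0.012,-0.045,0.01],
    [0.019,-0.07,0.01],
    [0.026,-0.095,0.01],
    [0.033,-0.12,0.01],
    [0.04,-0.145,0],
    [0.048,-0.167,-0.005],
    [0.048,-0.167,-0.006],
    [0.048,-0.167,-0.006],
    [0.048,-0.167,-0.006],
    [0.048,-0.167,-0.006],
    [0.048,-0.167,-0.006]
  ],
  "claw": [255,255,255,255,255,255,255,255,255,255,255,255]
}}

```text
time: 13.9
tcp_pos: [0.5574, -0.0195, 0.1172]
tool_rot: [[-0.903, -0.43, -0.006], [-0.43, 0.903, -0.001], [0.006, 0.002, -1.0]]
wrist_force: [0.3, 0.8, -1.8]
width: 0.0388
```

```bash
python3 - <<'E'
from h import *
diff(YAW,0,tcp(-16,70,25))
E
```

```text
13.9 [ 0.5574 -0.0195  0.1172] [ 18.9403  50.2316 -37.9947 106.5055  46.6412  40.6014  68.8357] [ 0.3447  0.8269 -1.7789] 0.038762989704482234
rot [ 0.0009 -0.0064 -0.0008] tr [ 0.002  -0.0007  0.0038]
```

Request:
{"method": "move_arm", "body": {
  "delta_rot": [
    [0,-0.003,0],
    [0,-0.003,0],
    [0,-0.003,0]
  ],
  "translation": [
    [0.001,0,0.001],
    [0.001,0,0.001],
    [0.001,0,0.001]
  ],
  "claw": [255,255,255]
}}

```text
time: 14.2
tcp_pos: [0.5591, -0.0206, 0.1182]
tool_rot: [[-0.904, -0.427, -0.003], [-0.427, 0.904, -0.001], [0.003, 0.0, -1.0]]
wrist_force: [-0.6, 0.2, -1.2]
width: 0.0388
```

```bash
cat > meas.py <<'E'
import sys
from h import *
diff(YAW,0,tcp(-16,70,25))
I,D=read_camera("wrist");save(sys.argv[1],I);P=cloud("wrist",D)
a=np.radians(YAW);ex=np.array([np.cos(a),np.sin(a)]);ey=np.array([-ex[1],ex[0]])
A=(P[...,:2]-SEAT)@ex*1000;B=(P[...,:2]-SEAT)@ey*1000;Z=P[...,2]*1000
T=(env.observe()["tcp_pos"][:2]-SEAT);print("tcp in seat",T@ex*1000,T@ey*1000)
def edge(m,S,Tt,lo,hi,fn,st=5):
    bs=[];e=[]
    for b in np.arange(lo,hi,st):
        q=Tt[m&(abs(S-b)<st/2)]
        if len(q)>3: bs.append(b);e.append(fn(q))
    if len(bs)<3: return None
    p=np.polyfit(bs,e,1);return np.round([np.degrees(np.arctan(p[0])),p[1],np.mean(e),len(e)],2)
dk=(Z>40.5)&(Z<47)&(abs(A)<70)&(abs(B)<100)
print("front(-52)",edge(dk&(A<-30),B,A,-72,75,min))
print("left 80",edge(dk,A,B,-48,30,max),"right",edge(dk,A,B,-48,30,min))
bw=(Z>51)&(Z<57)&(abs(B)<44);print("brow",edge(bw&(A<40),B,A,-42,42,min))
sc=(Z>12)&(Z<20)&(abs(B)<60);print("scL 50",edge(sc,A,B,-20,20,max),"scR",edge(sc,A,B,-20,20,min))
pk=(Z>70)&(Z<150)&(abs(A)<60)&(abs(B)<24)
for q in np.arange(-50,30,6):
    m=pk&(abs(A-q)<3)
    if m.sum()>30: print(int(q),B[m].min().round(1),B[m].max().round(1),np.median(Z[m]).round(1),end=" | ")
E
python3 meas.py w6.png
```

```text
14.2 [ 0.5591 -0.0206  0.1182] [ 19.0355  50.1614 -37.9789 106.3616  46.6515  40.5843  68.8569] [-0.6278  0.2019 -1.2023] 0.03875702586416485
rot [ 0.001  -0.0028  0.0017] tr [0.0003 0.0004 0.0028]
tcp in seat -13.871668254839532 -0.3361459731830627
front(-52) [ -0.11 -53.79 -53.79  26.  ]
left 80 [ 0.26 79.02 78.98 16.  ] right [  0.06 -80.56 -80.57  16.  ]
brow [-3.65 31.57 32.23  3.  ]
scL 50 [ 0.33 49.45 49.44  8.  ] scR [  0.14 -51.06 -51.06   8.  ]
-44 -19.6 19.2 108.6 | -38 -20.4 19.8 116.9 | -32 -20.2 19.7 122.6 | -26 -24.0 24.0 121.1 | -20 -23.3 22.6 117.8 | -14 -21.5 20.9 115.0 | -8 -21.5 20.8 112.2 | -2 -21.5 20.9 108.9 | 4 -20.4 19.6 105.7 | 10 -20.6 19.5 103.0 | 16 -20.4 19.4 100.2 |
```

View pics/w6.png

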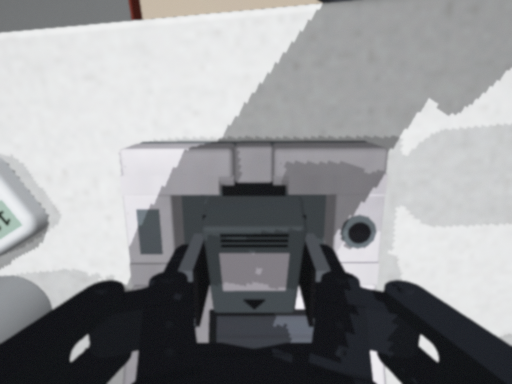

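```bash
sed -i 's/^SEAT=.*/SEAT=np.array([.5702,-.0159]);YAW=25.4;OFF=(-8.2,23.7)/' h.py
cat > way.py <<'E'
from h import *
from plan import clear
def way(W,cmd=None):
    s=env.observe();print(s["time"],s["tcp_pos"],s["wrist_force"])
    for px,pz,th in W:
        print((px,pz,th),"clr %.1f nose %.1f"%clear(px,pz,np.radians(th)),"rot",np.round(cv2.Rodrigues(goal(YAW,25-th)@s["tool_rot"].T)[0].ravel(),4),"tr",np.round(tcp(px,pz,th)-s["tcp_pos"],4))
E
sed -i 's/^for th in \[25,22/if __name__=="__main__":\n  for th in [25,22/; ' plan.py; python3 - <<'E'
s=open('plan.py').read();h,t=s.split('if __name__=="__main__":\n')
a=t.split('\n');open('plan.py','w').write(h)
E
python3 - <<'E'
from way import *
way([(-18,40,25),(-18,25,25),(-16,20,25),(-12,17.5,25),(-9,16,25),(-7,15,25),(-6,14.2,25),(-5,13.8,25),(-4,12.2,22),(-2.5,10.5,18),(-.5,8.2,14),(.5,6.3,10),(1,4.5,6),(1.5,3.5,4),(2,2,2),(2,1,0),(.5,0,0)])
E
```

```text
14.25 [ 0.5591 -0.0208  0.1181] [ 0.3398  0.4197 -1.1942]
(-18, 40, 25) clr 7.9 nose 17.6 rot [ 0.001 -0.003  0.002] tr [-0.0028 -0.0018 -0.0271]
(-18, 25, 25) clr 7.9 nose 10.3 rot [ 0.001 -0.003  0.002] tr [-0.0028 -0.0018 -0.0421]
(-16, 20, 25) clr 5.9 nose 14.7 rot [ 0.001 -0.003  0.002] tr [-0.001  -0.0009 -0.0471]
(-12, 17.5, 25) clr 1.9 nose 19.8 rot [ 0.001 -0.003  0.002] tr [ 0.0026  0.0008 -0.0496]
(-9, 16, 25) clr 1.0 nose 23.5 rot [ 0.001 -0.003  0.002] tr [ 0.0053  0.0021 -0.0511]
(-7, 15, 25) clr 1.0 nose 26.0 rot [ 0.001 -0.003  0.002] tr [ 0.0071  0.003  -0.0521]
(-6, 14.2, 25) clr 1.3 nose 27.4 rot [ 0.001 -0.003  0.002] tr [ 0.008   0.0034 -0.0529]
(-5, 13.8, 25) clr 1.1 nose 28.5 rot [ 0.001 -0.003  0.002] tr [ 0.0089  0.0038 -0.0533]
(-4, 12.2, 22) clr 1.0 nose 29.4 rot [ 0.0234 -0.0503  0.002 ] tr [ 0.0086  0.0037 -0.0548]
(-2.5, 10.5, 18) clr 0.6 nose 30.5 rot [ 0.0533 -0.1134  0.0019] tr [ 0.0084  0.0036 -0.0565]
(-0.5, 8.2, 14) clr 0.7 nose 32.1 rot [ 0.0832 -0.1765  0.0019] tr [ 0.0086  0.0037 -0.0589]
(0.5, 6.3, 10) clr 0.8 nose 32.5 rot [ 0.1131 -0.2396  0.0019] tr [ 0.008   0.0034 -0.061 ]
(1, 4.5, 6) clr 1.0 nose 32.3 rot [ 0.143  -0.3027  0.0019] tr [ 0.0069  0.0028 -0.0632]
(1.5, 3.5, 4) clr 1.2 nose 32.4 rot [ 0.1579 -0.3342  0.0019] tr [ 0.0065  0.0027 -0.0644]
(2, 2, 2) clr 1.0 nose 32.5 rot [ 0.1729 -0.3658  0.0019] tr [ 0.0062  0.0026 -0.0661]
(2, 1, 0) clr 1.0 nose 32.0 rot [ 0.1878 -0.3973  0.0019] tr [ 0.0055  0.0022 -0.0674]
(0.5, 0, 0) clr 0.0 nose 30.5 rot [ 0.1878 -0.3973  0.0019] tr [ 0.0041  0.0016 -0.0684]
```

Request:
{"method": "move_arm", "body": {
  "delta_rot": [
    [0.001,-0.003,0.002],
    [0.001,-0.003,0.002],
    [0.001,-0.003,0.002],
    [0.001,-0.003,0.002],
    [0.001,-0.003,0.002]
  ],
  "translation": [
    [-0.0028,-0.0018,-0.015],
    [-0.0028,-0.0018,-0.03],
    [-0.002,-0.0014,-0.042],
    [-0.001,-0.0009,-0.0465],
    [-0.001,-0.0009,-0.0465]
  ],
  "claw": [255,255,255,255,255]
}}

```text
time: 14.75
tcp_pos: [0.558, -0.0214, 0.0706]
tool_rot: [[-0.903, -0.429, -0.001], [-0.429, 0.903, 0.0], [0.001, 0.001, -1.0]]
wrist_force: [0.1, -0.8, -0.8]
width: 0.0387
```

```bash
python3 - <<'E'
from way import *
way([(-16,20,25),(-9,16,25),(-7,15,25),(-6,14.2,25),(-5,13.8,25)])
E
sed -i 's/^diff(YAW/#&/' meas.py;sed -i 's/(Z>70)/(Z>50)/' meas.py; python3 meas.py w7.png
```

```text
14.75 [ 0.558  -0.0214  0.0706] [ 0.1464 -0.754  -0.8001]
(-16, 20, 25) clr 5.9 nose 14.7 rot [-0.0004 -0.0014 -0.0002] tr [ 0.0001 -0.0003  0.0004]
(-9, 16, 25) clr 1.0 nose 23.5 rot [-0.0004 -0.0014 -0.0002] tr [ 0.0064  0.0027 -0.0036]
(-7, 15, 25) clr 1.0 nose 26.0 rot [-0.0004 -0.0014 -0.0002] tr [ 0.0082  0.0036 -0.0046]
(-6, 14.2, 25) clr 1.3 nose 27.4 rot [-0.0004 -0.0014 -0.0002] tr [ 0.0091  0.004  -0.0054]
(-5, 13.8, 25) clr 1.1 nose 28.5 rot [-0.0004 -0.0014 -0.0002] tr [ 0.01    0.0044 -0.0058]
tcp in seat -13.134402273204342 0.19124988311581512
front(-52) [ -0.14 -51.71 -51.71  26.  ]
left 80 [-29.37  64.66  71.6   15.  ] right [ 29.4  -64.76 -71.71  15.  ]
brow [ 5.64 11.86 11.91 12.  ]
scL 50 [ 0.2  50.29 50.28  6.  ] scR [ -0.56 -50.36 -50.34   6.  ]
-44 -19.1 19.1 60.8 | -38 -20.0 20.2 68.5 | -32 -24.0 24.0 134.0 | -26 -24.0 24.0 128.8 | -20 -22.9 23.2 71.8 | -14 -21.0 21.4 68.5 | -8 -21.1 21.4 65.7 | -2 -21.2 21.3 62.5 | 4 -19.8 20.1 59.1 | 10 -19.8 20.1 56.4 | 16 -19.9 20.0 53.6 | 28 -24.0 24.0 54.4 |
```

View pics/w7.png

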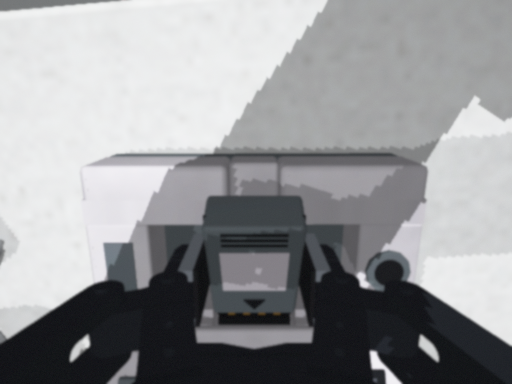

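Request:
{"method": "move_arm", "body": {
  "delta_rot": [
    [0,-0.001,0],
    [0,-0.001,0],
    [0,-0.001,0],
    [0,-0.001,0],
    [0,-0.001,0],
    [0,-0.001,0]
  ],
  "translation": [
    [0.0032,0.0012,-0.0018],
    [0.0064,0.0026,-0.0036],
    [0.0082,0.0035,-0.0046],
    [0.0091,0.0039,-0.0054],
    [0.0091,0.0039,-0.0054],
    [0.0091,0.0039,-0.0054]
  ],
  "claw": [255,255,255,255,255,255]
}}

```text
time: 15.4
tcp_pos: [0.5671, -0.0179, 0.0661]
tool_rot: [[-0.903, -0.429, 0.001], [-0.429, 0.903, 0.0], [-0.001, -0.0, -1.0]]
wrist_force: [-0.2, -0.0, -1.3]
width: 0.0388
```

```bash
python3 - <<'E'
from way import *
way([(-6,14.2,25),(-5,13.8,25),(-4,12.5,22),(-2.5,10.5,18),(-.5,8.2,14),(.5,6.3,10)])
E
```

```text
15.4 [ 0.5671 -0.0179  0.0661] [-0.222  -0.0094 -1.3388]
(-6, 14.2, 25) clr 1.3 nose 27.4 rot [-0.0001  0.0007  0.0002] tr [-0.      0.0005 -0.0009]
(-5, 13.8, 25) clr 1.1 nose 28.5 rot [-0.0001  0.0007  0.0002] tr [ 0.0009  0.0009 -0.0013]
(-4, 12.5, 22) clr 0.9 nose 29.3 rot [ 0.0223 -0.0466  0.0002] tr [ 0.0006  0.0008 -0.0025]
(-2.5, 10.5, 18) clr 0.6 nose 30.5 rot [ 0.0523 -0.1097  0.0002] tr [ 0.0004  0.0007 -0.0045]
(-0.5, 8.2, 14) clr 0.7 nose 32.1 rot [ 0.0822 -0.1727  0.0002] tr [ 0.0006  0.0008 -0.0069]
(0.5, 6.3, 10) clr 0.8 nose 32.5 rot [ 0.1122 -0.2358  0.0002] tr [-0.0001  0.0005 -0.009 ]
```

Request:
{"method": "move_arm", "body": {
  "delta_rot": [
    [0,0,0],
    [0.011,-0.023,0],
    [0.022,-0.046,0],
    [0.037,-0.078,0],
    [0.052,-0.11,0],
    [0.052,-0.11,0],
    [0.052,-0.11,0]
  ],
  "translation": [
    [0.0009,0.0007,-0.001],
    [0.0008,0.0007,-0.0016],
    [0.0006,0.0006,-0.0022],
    [0.0005,0.0006,-0.0032],
    [0.0004,0.0006,-0.0042],
    [0.0004,0.0006,-0.0042],
    [0.0004,0.0006,-0.0042]
  ],
  "claw": [255,255,255,255,255,255,255]
}}

```text
time: 16.1
tcp_pos: [0.5672, -0.0177, 0.0618]
tool_rot: [[-0.897, -0.429, 0.109], [-0.426, 0.904, 0.051], [-0.12, -0.001, -0.993]]
wrist_force: [-1.9, -1.2, -1.6]
width: 0.0387
```

```bash
python3 - <<'E'
from way import *
print(env.observe()["wrist_torque"])
way([(-2.5,10.5,18),(-1,9.0,16),(-.5,8.2,14),(0,7,12),(.5,6.3,10),(1,5.3,8),(1,4.5,6),(1.5,3.5,4),(2,2,2)])
E
```

```text
[-0.3751  0.6331 -0.0705]
16.1 [ 0.5672 -0.0177  0.0618] [-1.8858 -1.2245 -1.6026]
(-2.5, 10.5, 18) clr 0.6 nose 30.5 rot [ 0.0016 -0.0011  0.0004] tr [ 0.0003  0.0005 -0.0002]
(-1, 9.0, 16) clr 0.7 nose 31.9 rot [ 0.0166 -0.0327  0.0004] tr [ 0.0009  0.0008 -0.0017]
(-0.5, 8.2, 14) clr 0.7 nose 32.1 rot [ 0.0316 -0.0642  0.0004] tr [ 0.0006  0.0006 -0.0026]
(0, 7, 12) clr 0.7 nose 32.3 rot [ 0.0465 -0.0957  0.0004] tr [ 0.0002  0.0005 -0.0039]
(0.5, 6.3, 10) clr 0.8 nose 32.5 rot [ 0.0615 -0.1273  0.0005] tr [-0.0001  0.0003 -0.0047]
(1, 5.3, 8) clr 1.0 nose 32.7 rot [ 0.0765 -0.1588  0.0005] tr [-0.0004  0.0001 -0.0058]
(1, 4.5, 6) clr 1.0 nose 32.3 rot [ 0.0914 -0.1903  0.0005] tr [-0.0012 -0.0002 -0.0068]
(1.5, 3.5, 4) clr 1.2 nose 32.4 rot [ 0.1064 -0.2219  0.0005] tr [-0.0015 -0.0004 -0.008 ]
(2, 2, 2) clr 1.0 nose 32.5 rot [ 0.1214 -0.2534  0.0005] tr [-0.0018 -0.0005 -0.0098]
```

Request:
{"method": "move_arm", "body": {
  "delta_rot": [
    [0,0,0],
    [0.016,-0.032,0],
    [0.031,-0.064,0],
    [0.046,-0.095,0],
    [0.046,-0.095,0],
    [0.046,-0.095,0]
  ],
  "translation": [
    [0.0008,0.0006,0],
    [0.0016,0.0011,-0.0014],
    [0.0014,0.001,-0.0023],
    [0.0011,0.0009,-0.0036],
    [0.0011,0.0009,-0.0037],
    [0.0011,0.0009,-0.0037]
  ],
  "claw": [255,255,255,255,255,255]
}}

```text
time: 16.7
tcp_pos: [0.5676, -0.0175, 0.0577]
tool_rot: [[-0.881, -0.428, 0.202], [-0.418, 0.904, 0.094], [-0.223, -0.002, -0.975]]
wrist_force: [-4.4, -3.5, 1.1]
width: 0.0386
```

```bash
python3 - <<'E'
from way import *
print(env.observe()["wrist_torque"])
way([(0,7,12),(.5,6.3,10),(1,5.3,8),(1,4.5,6),(1.5,3.5,4),(2,2,2)])
I,D=read_camera("wrist");save("w8.png",I);P=cloud("wrist",D)
a=np.radians(YAW);ex=np.array([np.cos(a),np.sin(a)]);ey=np.array([-ex[1],ex[0]])
A=(P[...,:2]-SEAT)@ex*1000;B=(P[...,:2]-SEAT)@ey*1000;Z=P[...,2]*1000
for q in np.arange(-45,30,3):
    m=(abs(B)<9)&(abs(A-q)<1.5)&(Z<80)
    if m.sum()>8: print(int(q),np.median(Z[m]).round(1),end=" | ")
E
```

```text
[-0.8666  1.3291 -0.009 ]
16.7 [ 0.5676 -0.0175  0.0577] [-4.4468 -3.5233  1.0604]
(0, 7, 12) clr 0.7 nose 32.3 rot [ 0.0024 -0.0013  0.0005] tr [-0.0002  0.0003  0.0002]
(0.5, 6.3, 10) clr 0.8 nose 32.5 rot [ 0.0174 -0.0328  0.0006] tr [-0.0005  0.0002 -0.0006]
(1, 5.3, 8) clr 1.0 nose 32.7 rot [ 0.0323 -0.0644  0.0006] tr [-0.0008  0.     -0.0018]
(1, 4.5, 6) clr 1.0 nose 32.3 rot [ 0.0473 -0.0959  0.0006] tr [-0.0016 -0.0004 -0.0027]
(1.5, 3.5, 4) clr 1.2 nose 32.4 rot [ 0.0622 -0.1274  0.0007] tr [-0.0019 -0.0005 -0.004 ]
(2, 2, 2) clr 1.0 nose 32.5 rot [ 0.0772 -0.159   0.0007] tr [-0.0022 -0.0007 -0.0057]
-45 36.2 | -42 36.2 | -39 36.3 | -36 36.2 | -33 36.2 | -30 36.2 | -27 48.1 | -24 56.6 | -21 57.9 | -18 57.4 | -15 56.8 | -12 56.0 | -9 55.4 | -6 54.8 | -3 54.2 | 0 53.5 | 3 52.8 | 6 52.2 | 9 51.5 | 12 50.9 | 15 50.2 | 18 49.4 | 21 48.9 | 24 48.4 | 27 51.9 |
```

Request:
{"method": "move_arm", "body": {
  "delta_rot": [
    [0.002,-0.001,0],
    [0.017,-0.033,0],
    [0.032,-0.064,0],
    [0.047,-0.096,0],
    [0.047,-0.096,0],
    [0.047,-0.096,0]
  ],
  "translation": [
    [0.0007,0.0006,0.0002],
    [0.0008,0.0008,-0.0006],
    [0.0003,0.0006,-0.0018],
    [-0.0003,0.0003,-0.0028],
    [-0.0003,0.0003,-0.0028],
    [-0.0003,0.0003,-0.0028]
  ],
  "claw": [255,255,255,255,255,255]
}}

```text
time: 17.35
tcp_pos: [0.5665, -0.0182, 0.0543]
tool_rot: [[-0.856, -0.425, 0.293], [-0.401, 0.905, 0.141], [-0.325, 0.003, -0.946]]
wrist_force: [-6.5, -4.9, -0.8]
width: 0.0387
```

```bash
cat > prof.py <<'E'
from way import *
def prof():
    I,D=read_camera("wrist");P=cloud("wrist",D);save("last.png",I)
    a=np.radians(YAW);ex=np.array([np.cos(a),np.sin(a)]);ey=np.array([-ex[1],ex[0]])
    A=(P[...,:2]-SEAT)@ex*1000;B=(P[...,:2]-SEAT)@ey*1000;Z=P[...,2]*1000
    for q in np.arange(-33,30,3):
        m=(abs(B)<9)&(abs(A-q)<1.5)&(Z<80)
        if m.sum()>8: print(int(q),np.median(Z[m]).round(1),end=" | ")
E
python3 - <<'E'
from prof import *
print(env.observe()["wrist_torque"])
way([(1,4.5,6),(1.5,3.5,4),(1.5,2,2),(1.5,.5,0),(.5,0,0)])
prof()
E
```

```text
[-1.0498  1.6671 -0.0211]
17.35 [ 0.5665 -0.0182  0.0543] [-6.4767 -4.9293 -0.7591]
(1, 4.5, 6) clr 1.0 nose 32.3 rot [-0.0023 -0.0017  0.0042] tr [-0.0006  0.0002  0.0006]
(1.5, 3.5, 4) clr 1.2 nose 32.4 rot [ 0.0126 -0.0332  0.0041] tr [-0.0009  0.0001 -0.0006]
(1.5, 2, 2) clr 1.0 nose 32.0 rot [ 0.0275 -0.0648  0.0041] tr [-0.0016 -0.0003 -0.0023]
(1.5, 0.5, 0) clr 0.5 nose 31.5 rot [ 0.0424 -0.0963  0.004 ] tr [-0.0024 -0.0006 -0.0041]
(0.5, 0, 0) clr 0.0 nose 30.5 rot [ 0.0424 -0.0963  0.004 ] tr [-0.0033 -0.0011 -0.0046]
-33 36.4 | -30 36.0 | -27 43.7 | -24 52.5 | -21 52.6 | -18 52.4 | -15 51.9 | -12 51.5 | -9 51.3 | -6 51.0 | -3 50.7 | 0 50.3 | 3 50.0 | 6 49.7 | 9 49.4 | 12 49.1 | 15 48.7 | 18 48.4 | 21 48.0 | 24 47.8 | 27 51.8 |
```

Request:
{"method": "move_arm", "body": {
  "delta_rot": [
    [0.006,-0.016,0.002],
    [0.0126,-0.033,0.004],
    [0.02,-0.049,0.004],
    [0.0275,-0.065,0.004],
    [0.035,-0.08,0.004],
    [0.042,-0.096,0.004],
    [0.042,-0.096,0.004],
    [0.042,-0.096,0.004]
  ],
  "translation": [
    [-0.0004,0.0002,0.0002],
    [-0.0005,0.0003,-0.0004],
    [-0.0008,0.0002,-0.0013],
    [-0.0012,0,-0.0022],
    [-0.0016,-0.0002,-0.0031],
    [-0.0022,-0.0005,-0.004],
    [-0.0024,-0.0006,-0.0042],
    [-0.0024,-0.0006,-0.0042]
  ],
  "claw": [255,255,255,255,255,255,255,255]
}}

```text
time: 18.2
tcp_pos: [0.5646, -0.0186, 0.05]
tool_rot: [[-0.819, -0.429, 0.382], [-0.389, 0.903, 0.18], [-0.422, -0.001, -0.907]]
wrist_force: [-5.8, -4.4, -1.9]
width: 0.0387
```

```bash
python3 - <<'E'
from prof import *
print(env.observe()["wrist_torque"])
way([(1.5,.5,0),(.5,0,0)])
prof()
E
```

```text
[-1.0753  1.6758 -0.0703]
18.2 [ 0.5646 -0.0186  0.05  ] [-5.7513 -4.3549 -1.8998]
(1.5, 0.5, 0) clr 0.5 nose 31.5 rot [ 0.0014 -0.0003  0.    ] tr [-0.0005 -0.0002  0.0002]
(0.5, 0, 0) clr 0.0 nose 30.5 rot [ 0.0014 -0.0003  0.    ] tr [-0.0014 -0.0006 -0.0003]
-33 36.3 | -30 36.1 | -27 41.4 | -24 46.7 | -21 46.7 | -18 46.7 | -15 46.5 | -12 46.5 | -9 46.6 | -6 46.6 | -3 46.6 | 0 46.6 | 3 46.5 | 6 46.5 | 9 46.5 | 12 46.4 | 15 46.3 | 18 46.4 | 21 46.5 | 24 46.4 | 27 51.7 |
```

View pics/last.png

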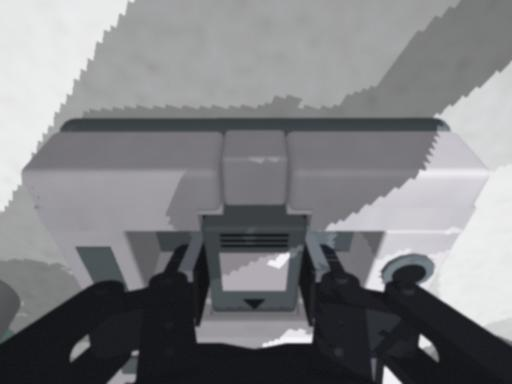

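Request:
{"method": "move_arm", "body": {
  "delta_rot": [
    [0,0,0],
    [0,0,0],
    [0,0,0],
    [0,0,0],
    [0,0,0],
    [0,0,0],
    [0,0,0],
    [0,0,0]
  ],
  "translation": [
    [-0.0006,-0.0003,-0.0006],
    [-0.0014,-0.0006,-0.0008],
    [-0.0018,-0.0008,-0.0008],
    [-0.0018,-0.0008,-0.0008],
    [-0.0018,-0.0008,-0.0008],
    [-0.0018,-0.0008,-0.0008],
    [-0.0018,-0.0008,-0.0008],
    [-0.0018,-0.0008,-0.0008]
  ],
  "claw": [255,255,255,255,90,90,90,90]
}}

```text
time: 19.05
tcp_pos: [0.565, -0.017, 0.0507]
tool_rot: [[-0.815, -0.433, 0.385], [-0.392, 0.902, 0.183], [-0.427, -0.002, -0.904]]
wrist_force: [-0.6, -0.3, -0.4]
width: 0.0553
```

```bash
python3 - <<'E'
from prof import *
way([(0,0,0)]);print(env.observe()["width"])
prof()
E
```

```text
19.05 [ 0.565  -0.017   0.0507] [-0.5754 -0.3294 -0.3732]
(0, 0, 0) clr 0.0 nose 30.0 rot [-0.0005  0.0049 -0.004 ] tr [-0.0022 -0.0024 -0.001 ]
0.0552657110109419
-33 36.1 | -30 40.0 | -27 45.9 | -24 46.6 | -21 46.7 | -18 46.6 | -15 46.5 | -12 46.6 | -9 46.5 | -6 46.5 | -3 46.5 | 0 46.5 | 3 46.5 | 6 46.4 | 9 46.6 | 12 46.3 | 15 46.3 | 18 46.4 | 21 46.4 | 24 46.4 | 27 51.6 |
```

Request:
{"method": "move_arm", "body": {
  "delta_rot": [
    [0,0,0],
    [0,0,0],
    [0,0,0],
    [0,0,0],
    [0,0,0],
    [0,0,0],
    [0,0,0],
    [0,0,0]
  ],
  "translation": [
    [0,0,0.01],
    [-0.002,-0.001,0.025],
    [-0.005,-0.002,0.05],
    [-0.01,-0.005,0.08],
    [-0.01,-0.005,0.12],
    [-0.01,-0.005,0.15],
    [-0.01,-0.005,0.15],
    [-0.01,-0.005,0.15]
  ],
  "claw": [90,90,90,90,90,90,90,90]
}}

```text
time: 19.9
tcp_pos: [0.5545, -0.0219, 0.2019]
tool_rot: [[-0.814, -0.434, 0.387], [-0.394, 0.901, 0.182], [-0.427, -0.004, -0.904]]
wrist_force: [-0.8, 0.2, -0.2]
width: 0.0553
```

```bash
python3 - <<'E'
from prof import *
s=env.observe();print(s["time"],s["tcp_pos"],s["wrist_force"])
prof()
I,D=read_camera("wrist");P=cloud("wrist",D);save("end.png",I)
a=np.radians(YAW);ex=np.array([np.cos(a),np.sin(a)]);ey=np.array([-ex[1],ex[0]])
A=(P[...,:2]-SEAT)@ex*1000;B=(P[...,:2]-SEAT)@ey*1000;Z=P[...,2]*1000
def md(a0,a1,b0,b1):
    m=(A>a0)&(A<a1)&(B>b0)&(B<b1)&(Z<100);return np.median(Z[m]).round(2),m.sum()
print("deck",md(-50,-38,25,70),md(-50,-38,-70,-25),"scoop",md(-15,12,28,45),md(-15,12,-45,-28))
for a0,a1 in [(-26,-18),(-10,-4),(4,12),(16,23)]: print(a0,[md(a0,a1,b,b+10)[0] for b in(-19,-5,9)])
m=(Z>44.9)&(Z<50)&(abs(A)<40)&(abs(B)<24);
for b in (-17,17): q=A[m&(abs(B-b)<2)];print("heel edge",b,q.min())
h=(Z>50)&(abs(B)<30)&(A>15)&(A<40);print("brow edge",np.percentile(A[h],1))
crop=cv2.resize(I[60:300,100:420],(800,600),interpolation=cv2.INTER_CUBIC);save("endc.png",crop)
E
```

```text
19.9 [ 0.5545 -0.0219  0.2019] [-0.8087  0.1972 -0.2187]
-33 35.0 | -30 39.1 | -27 45.3 | -24 45.3 | -21 45.4 | -18 45.2 | -15 45.2 | -12 45.2 | -9 45.1 | -6 45.3 | -3 45.2 | 0 45.4 | 3 45.2 | 6 45.2 | 9 45.1 | 12 45.0 | 15 44.9 | 18 45.1 | 21 45.0 | 24 44.9 | 27 50.2 | deck (np.float64(43.39), np.int64(1089)) (np.float64(43.3), np.int64(1107)) scoop (np.float64(15.24), np.int64(528)) (np.float64(15.15), np.int64(516))
-26 [np.float64(45.76), np.float64(45.87), np.float64(45.64)]
-10 [np.float64(45.56), np.float64(45.6), np.float64(45.63)]
4 [np.float64(45.51), np.float64(45.51), np.float64(45.43)]
16 [np.float64(45.45), np.float64(45.69), np.float64(45.31)]
heel edge -17 -38.76467943846201
heel edge 17 -29.387911638038727
brow edge 25.570252510647077
```

View pics/endc.png

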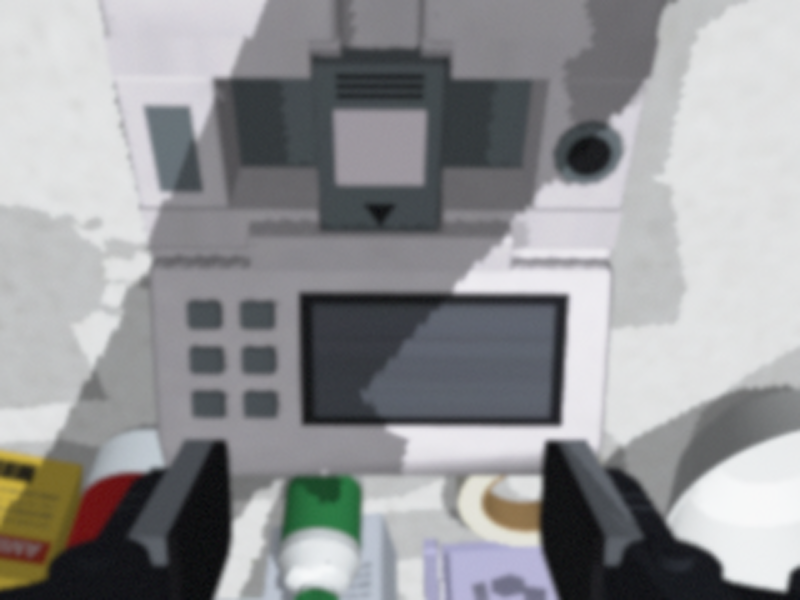

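```bash
python3 - <<'E'
from prof import *
I,D=read_camera("wrist");P=cloud("wrist",D)
a=np.radians(YAW);ex=np.array([np.cos(a),np.sin(a)]);ey=np.array([-ex[1],ex[0]])
A=(P[...,:2]-SEAT)@ex*1000;B=(P[...,:2]-SEAT)@ey*1000;Z=P[...,2]*1000
for nm,m in [("pack",(A>-26)&(A<23)&(abs(B)<18)&(abs(Z-45.4)<3)),("deck",(A>-48)&(A<33)&(abs(abs(B)-65)<12)&(abs(Z-43.5)<3)),("brow",(A>27)&(A<36)&(abs(B)<40)&(Z>48)&(Z<58))]:
    c=np.linalg.lstsq(np.c_[A[m],B[m],np.ones(m.sum())],Z[m],rcond=None)[0];print(nm,np.degrees(np.arctan(c[:2])),c[2],m.sum())
I,D=read_camera("side")
for n in ["thick_pack","slim_pack"]:print(n,[(ray_z("side",q["centre"],.016 if n[0]=="t" else .026),q["confidence"]) for q in place_of("side",n)[:2]])
E
```

```text
pack [-0.321  -0.2775] 45.946130070787554 2605
deck [0.1077 0.0501] 43.81854906355333 5804
brow [4.0501 0.0134] 51.218979385305225 907
thick_pack [(array([0.4632, 0.2822, 0.016 ]), 0.75)]
slim_pack [(array([ 0.5828, -0.0393,  0.026 ]), 0.47)]
```

Request:
{"method": "move_arm", "body": {
  "delta_rot": [
    [0,0,0],
    [0,0,0],
    [0,0,0],
    [0,0,0],
    [0,0,0],
    [0,0,0],
    [0,0,0],
    [0,0,0]
  ],
  "translation": [
    [0.004,0,-0.01],
    [0.004,0,-0.03],
    [0.004,0,-0.06],
    [0.004,0,-0.09],
    [0.004,0,-0.11],
    [0.004,0,-0.12],
    [0.004,0,-0.125],
    [0.004,0,-0.127]
  ],
  "claw": [255,255,255,255,255,255,255,255],
  "newtons": 20
}}

```text
time: 21.0
tcp_pos: [0.5583, -0.0223, 0.0733]
tool_rot: [[-0.816, -0.432, 0.384], [-0.392, 0.902, 0.183], [-0.426, -0.001, -0.905]]
wrist_force: [1.1, -0.4, 0.7]
width: 0.0002
```

Request:
{"method": "move_arm", "body": {
  "delta_rot": [
    [0,0,0],
    [0,0,0],
    [0,0,0],
    [0,0,0]
  ],
  "translation": [
    [0,0,-0.002],
    [0,0,-0.004],
    [0,0,-0.005],
    [0,0,-0.006]
  ],
  "claw": [255,255,255,255]
}}

```text
time: 21.4
tcp_pos: [0.5584, -0.0224, 0.0678]
tool_rot: [[-0.815, -0.433, 0.385], [-0.392, 0.902, 0.182], [-0.426, -0.002, -0.905]]
wrist_force: [-0.3, 0.6, 0.3]
width: 0.0
```

Request:
{"method": "move_arm", "body": {
  "delta_rot": [
    [0,0,0],
    [0,0,0],
    [0,0,0]
  ],
  "translation": [
    [0,0,-0.0006],
    [0,0,-0.0012],
    [0,0,-0.0015]
  ],
  "claw": [255,255,255]
}}

```text
time: 21.7
tcp_pos: [0.5584, -0.0225, 0.0664]
tool_rot: [[-0.815, -0.433, 0.385], [-0.392, 0.902, 0.182], [-0.426, -0.002, -0.905]]
wrist_force: [-1.8, -2.8, 8.1]
width: 0.0002
```

Request:
{"method": "move_arm", "body": {
  "delta_rot": [
    [0,0,0],
    [0,0,0],
    [0,0,0],
    [0,0,0],
    [0,0,0],
    [0,0,0],
    [0,0,0],
    [0,0,0],
    [0,0,0]
  ],
  "translation": [
    [0,0,-0.0004],
    [0,0,-0.0004],
    [0,0,0.01],
    [0,0,0.03],
    [0,0,0.06],
    [-0.004,0,0.1],
    [-0.004,0,0.135],
    [-0.004,0,0.135],
    [-0.004,0,0.135]
  ],
  "claw": [255,255,255,255,255,255,255,255,255]
}}

```text
time: 22.6
tcp_pos: [0.5547, -0.0222, 0.2025]
tool_rot: [[-0.814, -0.433, 0.387], [-0.394, 0.901, 0.181], [-0.427, -0.005, -0.904]]
wrist_force: [-0.3, -0.4, 0.1]
width: 0.0001
```

```bash
python3 - <<'E'
from prof import *
I,D=read_camera("wrist");P=cloud("wrist",D)
a=np.radians(YAW);ex=np.array([np.cos(a),np.sin(a)]);ey=np.array([-ex[1],ex[0]])
A=(P[...,:2]-SEAT)@ex*1000;B=(P[...,:2]-SEAT)@ey*1000;Z=P[...,2]*1000
for nm,m in [("pack",(A>-26)&(A<23)&(abs(B)<18)&(abs(Z-45.4)<3)),("deck",(A>-48)&(A<33)&(abs(abs(B)-65)<12)&(abs(Z-43.5)<3))]:
    c=np.linalg.lstsq(np.c_[A[m],B[m],np.ones(m.sum())],Z[m],rcond=None)[0];print(nm,np.degrees(np.arctan(c[:2])),c[2],m.sum())
s=env.observe();print(s["time"],s["tcp_pos"],s["wrist_force"])
print(env.finish_job())
E
```

```text
pack [-0.178   0.1672] 44.82422232298694 2592
deck [0.1744 0.2487] 43.099015155846665 5926
22.65 [ 0.554  -0.0216  0.2012] [ 0.1252 -0.2306  0.2951]
the job is handed in; nothing more can be done
None
```

The slim pack is in the analyser's bay, lying flat and home, and I handed the job in at about 22.7 s of the 54 s.

- **What I did:** I lifted the pack from the charger by its ends and set it on the free worktop. I then regripped it by its sides, slid it in 25° nose down under the brow against the spring contacts (about 8 N at most), and rocked it down flat. After letting go, I pressed the heel once with about 8 N and backed off.
- **Height and tilt:** The pack's top is 1.7 mm above the deck, where 2.0 mm is expected. It is flat to about 0.35° against the deck, which is within measurement scatter. These figures came from the wrist camera just before hand-in.
- **Position:** The heel moved back about 2–3 mm on release, toward the heel wall. The robot was clear of everything, with wrist force near zero.
- **Checks that disagreed:** At the end, the side camera's network placed the slim pack about 27 mm from the seat, at a low confidence of 0.47. I went by the wrist depth picture instead. The thick pack read as still in its charger bay.
- **Not checked:** I did not measure the contact-plate position directly. I also did not recheck the other objects one by one, but nothing bumped them that I noticed.

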